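# Load the vial rack into the sample feeder

### The job

Push the blue vial rack along the sample feeder's loading lane, flat on the deck, past the red sprung pawl until the pawl has clicked into the gap in the rack's side. Only then swing the orange keeper arm fully shut across the lane behind the rack. Do not lift or tip the rack, and leave the loose vials, the beaker and the empty white rack where they stand.

Things in the scene. Friction and masses are not known exactly. Their poses are not given: they have to be found in the camera images.
- bay: Fixed sample feeder: aluminium deck plate 360 x 210 mm, 6 mm thick, with a loading lane on it and a white housing 190 mm tall at the lane's far end. Origin on the lane's centre line at bench level (deck top 6 mm higher). +x is the loading direction along the lane, +y the pawl's side, z up. The open deck, where the rack starts, runs from x = -250 mm to the mouth
- lane_mouth (a point): Where the straight lane begins, on its centre line at deck level (feeder x = 0). Lane 72 mm wide between white guides 22 mm tall. Before it, x = -53 to 0 mm, the guides flare out to 114 mm
- end_stop (a point): Middle of the rubber end stop's face, at deck level, at feeder x = 100 mm, where the rack's leading end stops. The rack's origin is then at feeder x = 35 mm and its rear end at x = -30 mm, still in the flared mouth
- rack: Loose blue rack with 8 capped vials fixed in it, about 0.35 kg, 130 mm long (x), 68 mm wide (y), block 36 mm tall, caps up to 60 mm. Origin at the centre of its underside. +x is its leading end, which at the start points roughly into the lane, 0.2 rad askew at most; its flat rear end is at x = -65 mm
- rack_gap (a point): Middle of the gap in the rack's +y side, between two lugs 26 mm tall: 50 mm long (rack x = -25 to 25 mm), 16 mm deep, 13 mm above the rack's underside. The pawl drops into it when the rack is 5 mm short of the end stop; after this click the rack can slide back no more than these 5 mm
- pawl (a joint): Angle of the red sprung pawl on the lane's +y side, rad: 0 = sprung out into the lane (its rest, also when it has clicked into the rack's gap), about 0.25 to 0.45 while a lug of the rack pushes it aside. It stays at 0 if nothing touches it. Pushing the rack past it takes about 6 to 14 N
- pawl_tooth (a point): Top inner corner of the red pawl's tooth, at the end that blocks the return; the pawl is 16 mm tall and stands 12 mm into the lane at rest
- keeper (a joint): Angle of the orange keeper arm about its upright pivot, rad: 0 = shut, square across the lane, against its stop; it grows as the arm opens, anticlockwise seen from above; at 1.57 the arm lies along the feeder's -x, beside the deck's open part. It is lightly braked (about 0.5 N at the knob) and stays where it is left
- keeper_pivot (a point): Centre of the keeper arm's pivot, 38 mm above the bench, at x = -43, y = -85 mm in the feeder's frame, fixed to the feeder. When shut the arm points from here along the feeder's +y, and the arm's face clears the home rack's rear end by 8 mm
- keeper_knob (a point): Centre of the upright round knob on the keeper arm, 120 mm from the pivot; 18 mm diameter; it stands on the 12 mm thick, 10 mm wide arm from 44 to 68 mm above the bench, this point at 56 mm
- vial_a: Loose clear vial, black cap, 28 mm diameter, 70 mm tall, standing beside the deck; origin at the centre of its underside. Leave it alone
- vial_b: Loose green vial, blue cap, 28 mm diameter, 70 mm tall, standing beside the deck; origin at the centre of its underside. Leave it alone
- beaker: Empty glass beaker, 80 mm diameter, 100 mm tall; origin at the centre of its underside. Leave it alone
- spare_rack: Empty white rack 150 x 70 x 40 mm with eight holes, not part of this job; origin at the centre of its underside. Leave it alone
Things that resemble listed ones, but are neither listed nor needed, are in the scene too. Of the things that look like the rack, the smallest one is meant.

How it is judged (in metres and radians):
On the way, in this order (a step that is already met when the one before it is completed fails the run):
1. the rack, in the lane, pushes the pawl aside while the keeper arm is still open (value of joint pawl above 0.12 rad and x of rack in the frame of bay between -0.06 and 0.032 m and y of rack in the frame of bay between -0.012 and 0.012 m and value of joint keeper above 0.5 rad), for 0.05 s.
2. the rack is in and the pawl has clicked into its gap, while the keeper arm is still open (x of rack in the frame of bay above 0.026 m and y of rack in the frame of bay between -0.008 and 0.008 m and angle between the x axis of rack and the x axis of bay, either way round below 0.1 rad and value of joint pawl below 0.08 rad and value of joint keeper above 0.5 rad), for 0.2 s.
At the end, for the whole second after the job is handed in: The rack stands flat and still in the lane, its origin more than 26 mm along the feeder's x (home is 35), within 8 mm of the centre line and 0.1 rad of the lane's direction, the pawl back at rest in its gap (below 0.08 rad), and the keeper arm shut to within 0.1 rad (x of rack in the frame of bay above 0.026 m and y of rack in the frame of bay between -0.008 and 0.008 m and angle between the x axis of rack and the x axis of bay, either way round below 0.1 rad and value of joint pawl below 0.08 rad and value of joint keeper below 0.1 rad and linear speed of rack below 0.02 m/s and angle between rack's own z axis and vertical below 0.06 rad); the robot touches nothing.
It fails at once if the rack is lifted (more than 15 mm off the deck) or tipped (more than 0.25 rad) (height (world z) of rack above 0.021 m or angle between rack's own z axis and vertical above 0.25 rad).
It fails at once if a vial, the beaker or the white rack is moved more than 30 mm (distance of any of vial_a, vial_b, beaker, spare_rack from where it was at the start of the episode above 0.03 m).
It also fails if it takes over 54 s, if anything falls off the work surface, if the arm or the gripper's body presses on something with over 40 N, if the wrist force passes 120 N, or if a joint passes its speed limit or range.

### The arm

A 7-joint arm with a two-finger parallel gripper is mounted at the origin on the work surface. World frame = base frame: x ahead of the robot, y to its left, z up, the work surface at z = 0. Lengths are in m, angles in degrees, forces in N, time in s.
With the tool pointing down it reaches from about 0.4 to 0.85 m from the base axis. Payload 4.4 kg.
Tool frame: the origin (TCP) lies between the finger pads; the fingertips stand 25 mm ahead of it and the grasp point (between the pads) lies 6 mm ahead of it; z points along the fingers, y is the line along which they close (so a half turn about z gives the same grasp; the last joint's range is limited). The gripper opens to 94 mm and grips with 3 to 60 N. Pads are 16 mm wide; open, the fingers measure 119 mm over their backs; the gripper's body (75 mm by 177 mm) begins 78 mm behind the grasp point.
Start: joints at [-3.77, 36.005, 2.206, 86.941, -1.547, 57.084, -1.146], TCP at [0.65, 0, 0.23] pointing down, gripper open.
Joint ranges: [-175.42, 175.42], [-21.48, 121.26], [-71.46, 75.88], [10.55, 141.38], [-63.04, 243.04], [13.31, 113.54], [-168.57, 168.57]. Speed limits (degrees/s): [147.25, 147.25, 180, 180, 180, 180, 180].

### API

Orientations are given as [roll, pitch, yaw] about the fixed x, y, z axes, in that order (R = Rz(yaw) Ry(pitch) Rx(roll)).
In Python, from workcell import env, optics, ticket gives the robot as it stands. The module is installed in compiled form; this text tells all that it offers.
- The arm moves only by the tool servo_tool, never from a script. Its argument "commands" is a list that holds one entry, the list of rows, each a list of 7 numbers: the turn, a rotation vector about the tool's x, y, z in rad, then the shift along the tool's x, y, z in mm, then the closure in counts, from 0 (fully open) to 255 (shut). In form: [[[wx, wy, wz, dx, dy, dz, jaw], ...]]. A call has 1 to 5 rows; each row is the pose to reach, as a shift and turn from the pose commanded when the call began, along the tool's axes at that moment; what a row does not reach only later rows make up. A row lasts 1/10 s, in which the tool goes at most 50 mm and 8.59 degrees, less where a joint would pass 70% of its speed; a pose out of reach is approached as far as the arm can. A call with a gripper value outside its range is refused whole. The fingers move at their own pace and stop on an object; "squeeze" is the grip in N (left out, the last holds). Time passes only in rows, so rows that repeat a pose let the fingers close. It gives the time, the measured TCP pose, the force, the opening and the grip force at its end, in the units of the state.
- env.sense(): the state, without advancing time (a new reading comes with each control period).
- optics.capture(name): name is "scene" or "side" or "wrist"; returns (picture, depth): 420x560x3 uint8, red, green, blue; 420x560 float32, m along the optical axis (not along the pixel's ray), 0 where there is no reading.
- optics.camera_params(name): a dict with "K" (3x3 intrinsics, pixels), "k1" (the pictures are not rectified: a ray, as slopes to the right and down, at radius r is drawn at 1 + k1 r^2 times it, then the intrinsics apply), "view" (4x4, takes a point from world to camera coordinates). Camera axes: x right, y up, looking along -z (the intrinsics and any distortion apply to the point x, -y, -z); pixel columns grow to the right and rows downward; lengths in m; the calibration is good to about 2 mm. A picture is of the moment at which its call begins: read the wrist's pose just before it. camera_params takes no time and is no camera call; for the wrist camera it gives the pose at the moment of the call.
- ticket.close_job(): hands the job in; it is judged then, once.
The state is a dict: "time": time; "joints": joint angles; "joint_velocities": joint speeds; "tau": joint torques, N m; "position": TCP position; "tcp_rot": TCP orientation; "contact_force": force on the tool from outside, world axes, zero at the start; "moment": the same for the moment, N m; "width": finger opening in m; "grasp_force": force on a finger pad.
Only numpy, scipy, OpenCV 4.12 (cv2) and the standard library are available. Lean on these libraries where they do the work, as an engineer would, in place of code of your own. Each camera call takes 0.05 s, during which the arm holds its last target. There are 200 camera calls.

## Working session

There is one attempt and no reset: what is moved stays moved. The work goes in short steps, Python scripts to look and compute and a tool call to move; the robot and the scene stay as the last step left them, time stands still between calls to the robot, and variables do not carry over. Pictures are saved under pics/ and viewed, at most 10 in all, crops included, and the job is handed in when it is done.

Besides the shell and the picture viewer there is one more tool, called after "Call:" in YAML: its name, and indented under it one key for each argument. servo_tool: Moves the arm, as the interface text tells. Its arguments: {"type":"object","properties":{"commands":{"type":"array","items":{"type":"array","items":{"type":"array","items":{"type":"number"}}}},"squeeze":{"type":"number"}},"required":["commands"]}

```bash
mkdir -p pics; cat > h.py <<'E'
import numpy as np, cv2
from workcell import env, optics, ticket
def cam(name):
    p=optics.camera_params(name); im,d=optics.capture(name); return im,d,p
def rays(p,uv):
    K=np.array(p["K"]);k1=p["k1"];uv=np.atleast_2d(np.asarray(uv,float))
    x=cv2.undistortPoints(uv.reshape(-1,1,2),K,np.array([k1,0,0,0,0.])).reshape(-1,2)
    c=np.c_[x[:,0],-x[:,1],-np.ones(len(x))]
    V=np.array(p["view"]);R=V[:3,:3];return -R.T@V[:3,3], c@R
def onplane(p,uv,z):
    o,d=rays(p,uv); return o+d*((z-o[2])/d[:,2])[:,None]
def depthpt(p,uv,d):
    o,r=rays(p,uv); uv=np.atleast_2d(uv).astype(int); return o+r*d[uv[:,1],uv[:,0]][:,None]
def proj(p,P):
    P=np.atleast_2d(P);V=np.array(p["view"]);c=P@V[:3,:3].T+V[:3,3]
    s=np.c_[c[:,0],-c[:,1]]/-c[:,2:];s=s*(1+p["k1"]*(s**2).sum(1))[:,None]
    K=np.array(p["K"]);return s@K[:2,:2].T+K[:2,2]
E
python3 - <<'E'
from h import *
import pickle
for n in("scene","side"):
    im,d,p=cam(n);cv2.imwrite(f"pics/{n}0.png",im[:,:,::-1]);pickle.dump((im,d,p),open(n+"0.pkl","wb"))
    print(n,rays(p,[[280,210]]),np.array(p["K"])[0,0],p["k1"])
print(env.sense())
E
```

```text
scene (array([ 1.38770936, -0.57227093,  0.80454526]), array([[-0.60544189,  0.55409909, -0.57144861]])) 532.4705912962058 -0.16995020161765037
side (array([0.49033161, 0.91346781, 0.80701756]), array([[ 0.12341191, -0.72382622, -0.67904859]])) 512.4618029529619 0.010344987826801662
{'time': 0.1, 'joints': array([-3.77120485, 36.05194497,  2.20329875, 86.98887332, -1.54657305,
       57.08269266, -1.14486176]), 'joint_velocities': array([-0.00598796, -0.22743666,  0.0010225 , -0.17337002, -0.08717005,
       -0.00392344,  0.02952656]), 'tau': array([ 3.91938796e-03, -5.50791907e+01,  1.14763990e+00, -1.87118143e+01,
       -5.21624205e-02,  1.91878073e-02,  1.80005208e-05]), 'position': array([6.49462429e-01, 3.64901952e-05, 2.29672920e-01]), 'tcp_rot': array([-1.79906192e+02,  1.49271425e-03,  9.00019895e+01]), 'contact_force': array([ 0.89448958, -0.25274486, -0.81914121]), 'moment': array([-0.00064632,  0.02191626,  0.04568343]), 'grasp_force': 0.0, 'width': 0.09399060905376826}
```

View pics/scene0.png

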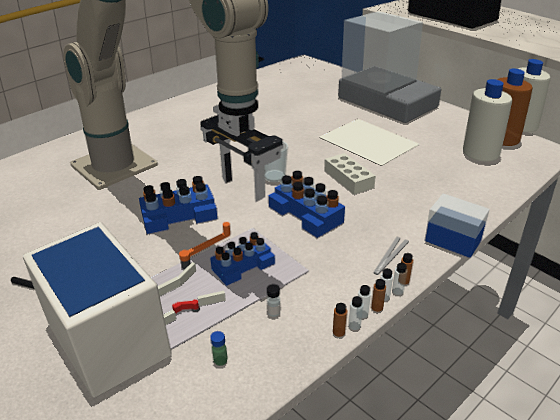

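View pics/side0.png

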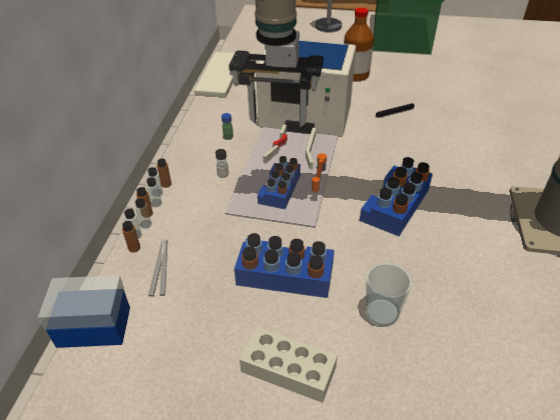

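Three blue racks with capped vials are in view, at scene (178,203), (307,203) and (242,257), or in side (397,195), (285,265) and (280,183). The one at scene (242,257) is clearly the smallest. It also stands on the deck, so it is the one meant. Red pawl at scene (186,306); keeper pivot (184,256), knob (227,231). I'll confirm with an enlarged crop.

```bash
python3 - <<'E'
from h import *
import pickle
im,d,p=pickle.load(open("scene0.pkl","rb"));im2,d2,p2=pickle.load(open("side0.pkl","rb"))
a=cv2.resize(im[215:365,150:315],None,fx=2.42,fy=4/1.0*0.605,interpolation=cv2.INTER_CUBIC)
b=cv2.resize(im2[115:230,215:345],None,fx=3.05,fy=3.05,interpolation=cv2.INTER_CUBIC)
c=np.zeros((max(a.shape[0],b.shape[0]),a.shape[1]+b.shape[1],3),np.uint8);c[:a.shape[0],:a.shape[1]]=a;c[:b.shape[0],a.shape[1]:]=b
print(a.shape,b.shape)
cv2.imwrite("pics/crop.png",c[:,:,::-1])
for n,(im,d,p) in dict(scene=(im,d,p),side=(im2,d2,p2)).items():
    h=cv2.cvtColor(im,cv2.COLOR_RGB2HSV)
    for nm,lo,hi,z in(("orange",(6,200,120),(14,255,255),.056),("red",(0,180,120),(4,255,255),.022),("blue",(105,150,50),(125,255,255),.03)):
        m=cv2.inRange(h,lo,hi);k,l,s,ce=cv2.connectedComponentsWithStats(m)
        for i in range(1,k):
            if s[i,4]>12 and 100<ce[i][0]<420 and ce[i][1]>120: print(n,nm,s[i],ce[i].round(),onplane(p,[ce[i]],z)[0].round(3))
E
```

```text
(363, 399, 3) (351, 396, 3)
scene orange [223 222   6   5  14] [226. 224.] [0.547 0.021 0.056]
scene orange [225 227   4   6  13] [226. 229.] [0.566 0.009 0.056]
scene orange [179 251   9  10  27] [182. 256.] [ 0.574 -0.123  0.056]
scene red [173 300  25   8  84] [185. 303.] [ 0.669 -0.186  0.022]
scene blue [ 139  185   78   49 1748] [178. 211.] [ 0.39  -0.013  0.03 ]
scene blue [ 269  185   76   53 1650] [307. 212.] [0.621 0.22  0.03 ]
scene blue [ 211  244   64   41 1058] [242. 265.] [ 0.665 -0.027  0.03 ]
scene blue [211 332  14  15 177] [217. 339.] [ 0.799 -0.201  0.03 ]
side orange [318 154   8   8  50] [321. 157.] [ 0.557 -0.088  0.056]
side orange [312 177   7   5  26] [315. 179.] [ 0.563 -0.003  0.056]
side red [274 135  13   9  41] [281. 139.] [ 0.675 -0.196  0.022]
side blue [384 166  14  21  70] [390. 174.] [ 0.39  -0.079  0.03 ]
side blue [362 174  70  51 684] [398. 204.] [0.371 0.027 0.03 ]
side blue [258 186  30  12 131] [270. 193.] [0.664 0.031 0.03 ]
side blue [235 241  98  41 941] [289. 264.] [0.588 0.24  0.03 ]
```

View pics/crop.png

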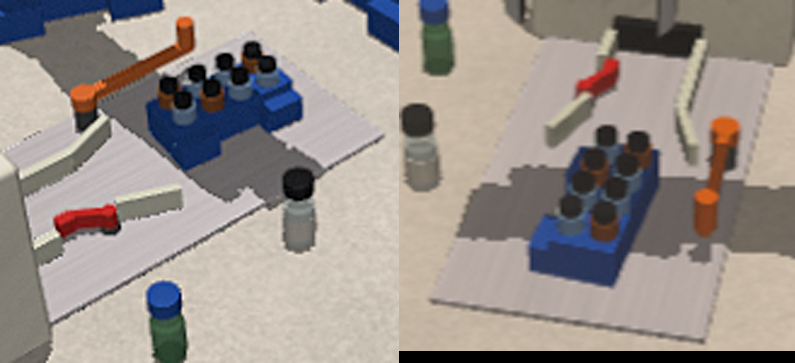

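Crop confirmed: the small rack, with its gap on the pawl side, stands on the deck, and the keeper is open beside it. Next, the deck corners for the feeder frame, and the wrist view.

```bash
python3 - <<'E'
from h import *
import pickle
im2,d2,p2=pickle.load(open("side0.pkl","rb"));im,d,p=pickle.load(open("scene0.pkl","rb"))
c=np.array([[430,299],[704,341],[773,65],[540,40]],float);uv=np.c_[215+(c[:,0]-399)/3.05,115+c[:,1]/3.05]
P=onplane(p2,uv,.006);print("side corners nl nr fr fl",P.round(4).tolist())
c=np.array([[384,135],[262,32],[50,322]],float);uv=np.c_[150+c[:,0]/2.42,215+c[:,1]/2.42]
print("scene: nearleft, nearright, farleft",onplane(p,uv,.006).round(4).tolist())
print("scene pivot top,knob top",onplane(p,[[150+83/2.42,215+92/2.42]],.046),onplane(p,[[150+185/2.42,215+22/2.42]],.068))
print("side pivot top,knob top",onplane(p2,[[215+(725-399)/3.05,115+124/3.05]],.046),onplane(p2,[[215+(707-399)/3.05,115+196/3.05]],.068))
w=cam("wrist");pickle.dump(w,open("wrist0.pkl","wb"));cv2.imwrite("pics/w0.png",w[0][:,:,::-1])
print(rays(w[2],[[280,210]]))
E
```

```text
side corners nl nr fr fl [[0.7584, 0.088, 0.006], [0.5502, 0.1026, 0.006], [0.5274, -0.2546, 0.006], [0.7403, -0.2635, 0.006]]
scene: nearleft, nearright, farleft [[0.7622, 0.0848, 0.006], [0.5622, 0.1084, 0.006], [0.7376, -0.2714, 0.006]]
scene pivot top,knob top [[ 0.5580453  -0.10775419  0.046     ]] [[0.56229402 0.01241865 0.068     ]]
side pivot top,knob top [[ 0.55756373 -0.10770728  0.046     ]] [[0.56006216 0.01239175 0.068     ]]
(array([0.65048892, 0.07510915, 0.38539678]), array([[ 4.03097066e-04, -2.46642519e-01, -9.69168242e-01]]))
```

View pics/w0.png

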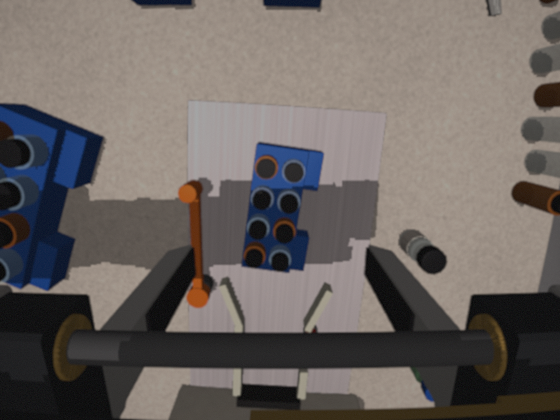

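The wrist view shows the whole job from above. Image up is +y and right is +x. Rack rear edge at (257,143)-(322,152), leading end at (242,268). Deck rear corners at (190,100) and (385,112), keeper pivot (198,297) and knob (188,190). Lane guides run at columns 237 and 303.

```bash
python3 - <<'E'
from h import *
import pickle
im,d,p=pickle.load(open("wrist0.pkl","rb"))
h=cv2.cvtColor(im,cv2.COLOR_RGB2HSV)
m=cv2.inRange(h,(105,130,40),(128,255,255));m[:,:225]=0;m[:120]=0;m[300:]=0;m[:,340:]=0
# block top: per-row left edge, top row
ys,xs=np.nonzero(m);L=[(xs[ys==y].min(),y) for y in range(155,262)]
A=onplane(p,L,.042)[:,:2];f=np.polyfit(A[:,1],A[:,0],1);r=A[:,0]-np.polyval(f,A[:,1])
k=abs(r)<.003;f=np.polyfit(A[k,1],A[k,0],1);print("left side dx/dy",f,k.sum())
T=[(x,ys[xs==x].min()) for x in range(260,300)];B=onplane(p,T,.042)[:,:2];g=np.polyfit(B[:,0],B[:,1],1);print("rear y=",g,"std",(B[:,1]-np.polyval(g,B[:,0])).std())
yaw=-np.arctan(f[0]); u=np.array([np.sin(-np.arctan(f[0])),0])
fx=np.array([-np.sin(np.arctan(f[0])),-np.cos(np.arctan(f[0]))]) # rack +x
fy=np.array([-fx[1],fx[0]])
# rear-left corner intersection
yc=(g[0]*f[1]+g[1])/(1-g[0]*f[0]);xc=f[0]*yc+f[1];c=np.array([xc,yc])
print("corner",c,"rackx",fx,"origin",c+fx*.065+fy*.034,"rear mid",c+fy*.034)
print("deck nl,nr",onplane(p,[[190,100],[385.5,112]],.006).round(4).tolist())
print("guide inner: left/right",onplane(p,[[241,330],[242,370],[305,340],[302,370]],.028).round(4).tolist())
print("pivot,knob",onplane(p,[[198,297]],.046),onplane(p,[[188,191]],.068))
g2=cv2.cvtColor(im,cv2.COLOR_RGB2GRAY)
cv2.imwrite("pics/lane.png",cv2.resize(im[260:400,170:400],None,fx=3.4,fy=3.4,interpolation=cv2.INTER_CUBIC)[:,:,::-1])
E
```

```text
Traceback (most recent call last):
TypeError: expected non-empty vector for x
```

```bash
cat > m.py <<'E'
from h import *
import pickle
im,d,p=pickle.load(open("wrist0.pkl","rb"))
h=cv2.cvtColor(im,cv2.COLOR_RGB2HSV)
m=cv2.inRange(h,(105,130,40),(128,255,255));m[:,:225]=0;m[:120]=0;m[300:]=0;m[:,340:]=0
k,l,s,_=cv2.connectedComponentsWithStats(m);i=1+s[1:,4].argmax();print(s[i]);ys,xs=np.nonzero(l==i)
def line(P):
    v=cv2.fitLine(P.astype(np.float32)*1000,cv2.DIST_HUBER,0,.01,.01).ravel();return v[:2],v[2:]/1000
A=onplane(p,[(xs[ys==y].min(),y) for y in range(158,262)],.042)[:,:2]
B=onplane(p,[(x,ys[xs==x].min()) for x in range(262,300)],.042)[:,:2]
a,a0=line(A);b,b0=line(B);fx=a*-np.sign(a[1]);fy=np.array([-fx[1],fx[0]])
print("side dir",fx,"rear dir",b,"fy",fy)
t=np.linalg.solve(np.c_[a,-b],b0-a0);c=a0+a*t[0]
print("corner",c,"origin",c+fx*.065+fy*.034,"rear mid",c+fy*.034)
print("deck nl,nr",onplane(p,[[190,100],[385.5,112]],.006).round(4).tolist())
print("guide inner",onplane(p,[[241,330],[242,370],[305,340],[302,370]],.028).round(4).tolist())
print("pivot,knob",onplane(p,[[198,297]],.046),onplane(p,[[188,191]],.068))
cv2.imwrite("pics/lane.png",cv2.resize(im[260:400,170:400],None,fx=3.4,fy=3.4,interpolation=cv2.INTER_CUBIC)[:,:,::-1])
E
python3 m.py
```

```text
[ 245  144   78  128 3292]
side dir [ 0.11116496 -0.99380195] rear dir [ 0.9897059  -0.14311615] fy [0.99380195 0.11116496]
corner [0.62155265 0.05570014] origin [ 0.6625676  -0.00511737] rear mid [0.6553419  0.05947975]
deck nl,nr [[0.5563, 0.0978, 0.006], [0.7624, 0.0855, 0.006]]
guide inner [[0.6046, -0.1614, 0.028], [0.6038, -0.2184, 0.028], [0.6802, -0.1751, 0.028], [0.6775, -0.2183, 0.028]]
pivot,knob [[ 0.56151808 -0.10860445  0.046     ]] [[0.56496643 0.01269842 0.068     ]]
```

View pics/lane.png

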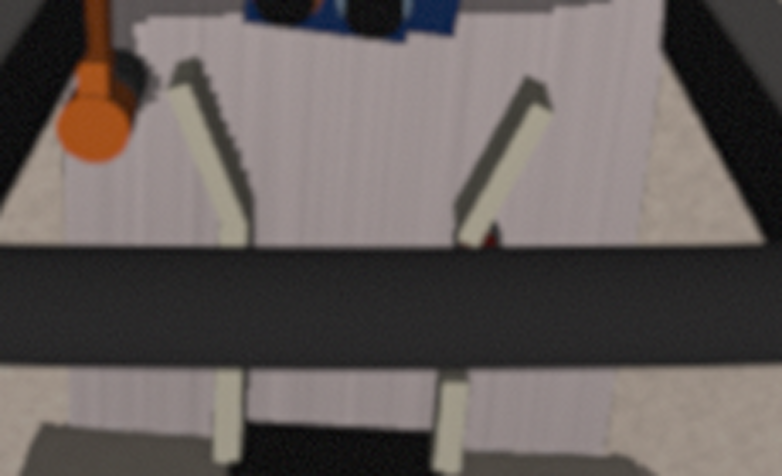

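The lane is clear: left guide inner edge at crop (243,400), right at (437,400). The front edge of the rack slopes down to the right, from (245,20) to (405,40). That agrees with the rear-edge fit, so the mask's side line is wrong. I'll recompute from the corner pixels.

```bash
python3 - <<'E'
from h import *
import pickle
im,d,p=pickle.load(open("wrist0.pkl","rb"))
P=onplane(p,[[257,143],[242,267],[289,272]],.042)[:,:2];print("RL,FL,F",P.round(4).tolist())
fx=P[1]-P[0];print("len",np.linalg.norm(fx));fx/=np.linalg.norm(fx);fy=np.array([-fx[1],fx[0]])
o=P[:2].mean(0)+.034*fy;print("fx",fx,"origin",o,"rear mid",o-.065*fx)
bx=np.array([-.058,-.998]);by=np.array([.998,-.058]);b0=np.array([.6448,-.158])
print("rack in bay",(o-b0)@bx,(o-b0)@by,"guides in bay y",(onplane(p,[[241.5,377],[298.5,377]],.028)[:,:2]-b0)@by)
print("rel yaw",np.arctan2(fx@by,fx@bx))
E
```

```text
RL,FL,F [[0.6284, 0.0548], [0.6101, -0.0749], [0.6602, -0.0807]]
len 0.13100033460071786
fx [-0.13954562 -0.99021564] origin [ 0.6529013  -0.01477625] rear mid [0.66197177 0.04958777]
rack in bay -0.14340718196546073 -0.00022187690241906415 guides in bay y [-0.03777391  0.03258495]
rel yaw -0.08195159199408711
```

Call:
servo_tool:
  commands:
    - [[0,0,0.03,45,4,0,174],[0,0,0.058,85,9,30,174],[0,0,0.058,85,9,75,174],[0,0,0.058,85,9,120,174],[0,0,0.058,85,9,160,174]]

```text
time: 0.65
position: [0.6582, 0.0855, 0.0682]
tcp_rot: [-179.9, 0.0, 86.7]
contact_force: [1.2, -0.5, -0.1]
width: 0.0572
grasp_force: 0.0
```

```bash
python3 - <<'E'
from h import *
import pickle
s=env.sense();print(s["position"],s["tcp_rot"],s["width"],s["contact_force"])
w=cam("side");cv2.imwrite("pics/s1.png",cv2.resize(w[0][60:270,170:400],None,fx=2.8,fy=2.8)[:,:,::-1])
E
```

```text
[0.65819866 0.08548758 0.06822358] [-1.79931211e+02  1.76324680e-02  8.67335843e+01] 0.05717375325369872 [ 1.19628658 -0.51326105 -0.070275  ]
```

View pics/s1.png

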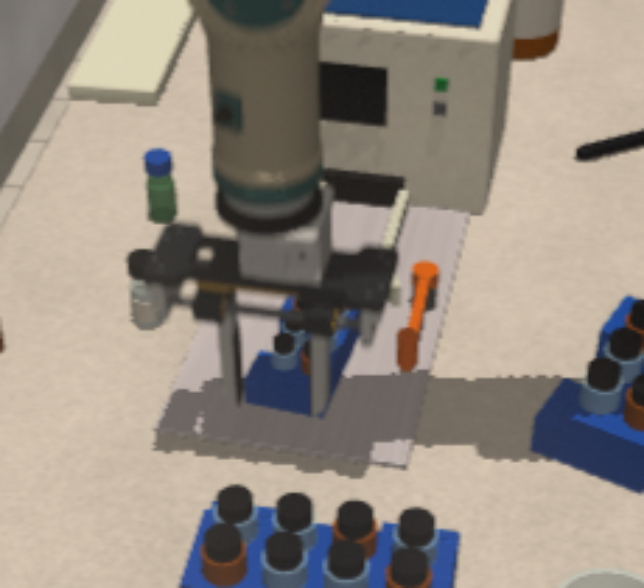

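The fingers stand behind the rack's rear end, at crop (230-320,400), clear of knob (407,350) and vial (145,300). Next I lower and make contact gently.

Call:
servo_tool:
  commands:
    - [[0,0,0,0,0,14,174],[0,0,0,0,0,27,174],[0,0,0,0,0,27,174],[0,0,0,0,0,27,174],[0,0,0,0,0,27,174]]

```text
time: 1.2
position: [0.6602, 0.0852, 0.0452]
tcp_rot: [179.8, -0.0, 86.7]
contact_force: [-0.4, -0.6, 0.1]
width: 0.0299
grasp_force: 0.0
```

Call:
servo_tool:
  commands:
    - [[0,0,0,-8,0,0,174],[0,0,0,-16,0,0,174],[0,0,0,-24,0,0,174],[0,0,0,-30,0,0,174],[0,0,0,-36,0,0,174]]

```text
time: 1.7
position: [0.657, 0.0496, 0.0438]
tcp_rot: [180.0, -0.1, 86.7]
contact_force: [0.1, 3.5, 2.5]
width: 0.0297
grasp_force: 1.4
```

Call:
servo_tool:
  commands:
    - [[0,0,0,-6,0,0,174],[0,0,0,-12,0,0,174],[0,0,0,-18,0,0,174],[0,0,0,-24,0,0,174],[0,0,0,-30,0,0,174]]

```text
time: 2.2
position: [0.6554, 0.0188, 0.0436]
tcp_rot: [180.0, -0.0, 86.7]
contact_force: [0.1, 3.4, 2.9]
width: 0.0301
grasp_force: 1.6
```

```bash
python3 - <<'E'
from h import *
import pickle
w=cam("wrist");pickle.dump(w,open("w2.pkl","wb"));cv2.imwrite("pics/w2.png",w[0][:,:,::-1])
p=w[2];b0=np.array([.6448,-.158]);bx=np.array([-.058,-.998]);by=np.array([.998,-.058])
for s,y in((0,-36),(0,36),(-53,-57),(-53,57)): print(s,y,proj(p,[*(b0+bx*s/1e3+by*y/1e3),.028]).round())
E
```

```text
0 -36 [[227. 499.]]
0 36 [[329. 498.]]
-53 -57 [[190. 443.]]
-53 57 [[366. 443.]]
```

View pics/w2.png

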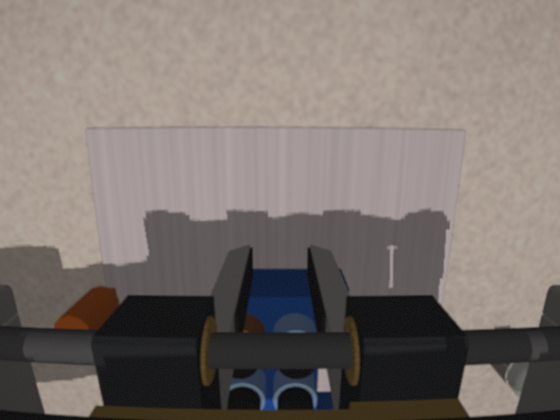

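The rack's rear edge (row 270) and the deck's rear edge (row 128) are both level, so the rack is square to the lane. I'll keep pushing.

Call:
servo_tool:
  commands:
    - [[0,0,0,-6,0,0,174],[0,0,0,-12,0,0,174],[0,0,0,-18,0,0,174],[0,0,0,-24,0,0,174],[0,0,0,-30,0,0,174]]

```text
time: 2.75
position: [0.6533, -0.0112, 0.0435]
tcp_rot: [-180.0, -0.0, 86.7]
contact_force: [-0.7, 5.2, 3.0]
width: 0.0297
grasp_force: 3.0
```

Call:
servo_tool:
  commands:
    - [[0,0,0,-5,0,0,174],[0,0,0,-10,0,0,174],[0,0,0,-15,0,0,174],[0,0,0,-20,0,0,174],[0,0,0,-25,0,0,174]]

```text
time: 3.25
position: [0.6517, -0.0363, 0.0434]
tcp_rot: [-180.0, 0.0, 86.7]
contact_force: [-1.1, 3.9, 2.2]
width: 0.0298
grasp_force: 1.8
```

Call:
servo_tool:
  commands:
    - [[0,0,0,-4,0,0,174],[0,0,0,-8,0,0,174],[0,0,0,-12,0,0,174],[0,0,0,-16,0,0,174],[0,0,0,-20,0,0,174]]

```text
time: 3.75
position: [0.6501, -0.0522, 0.0434]
tcp_rot: [-179.9, -0.3, 86.7]
contact_force: [-1.8, 10.2, 4.6]
width: 0.03
grasp_force: 4.8
```

Call:
servo_tool:
  commands:
    - [[0,0,0,-4,0,0,174],[0,0,0,-8,0,0,174],[0,0,0,-12,0,0,174],[0,0,0,-16,0,0,174],[0,0,0,-20,0,0,174]]

```text
time: 4.25
position: [0.6492, -0.0727, 0.0434]
tcp_rot: [-179.9, -0.2, 86.7]
contact_force: [-1.1, 8.8, 3.6]
width: 0.0297
grasp_force: 4.2
```

Call:
servo_tool:
  commands:
    - [[0,0,0,-4,0,0,174],[0,0,0,-8,0,0,174],[0,0,0,-12,0,0,174],[0,0,0,-16,0,0,174],[0,0,0,-20,0,0,174]]

```text
time: 4.75
position: [0.6475, -0.0924, 0.0433]
tcp_rot: [-179.8, -0.2, 86.7]
contact_force: [-2.1, 9.6, 4.9]
width: 0.0299
grasp_force: 4.4
```

Call:
servo_tool:
  commands:
    - [[0,0,0,-3,0,0,174],[0,0,0,-6,0,0,174],[0,0,0,-9,0,0,174],[0,0,0,-12,0,0,174],[0,0,0,-15,0,0,174]]

```text
time: 5.25
position: [0.6463, -0.1083, 0.0432]
tcp_rot: [-179.8, -0.2, 86.7]
contact_force: [-2.6, 7.0, 5.3]
width: 0.0298
grasp_force: 3.5
```

Call:
servo_tool:
  commands:
    - [[0,0,0,-2,0,0,174],[0,0,0,-4,0,0,174],[0,0,0,-6,0,0,174],[0,0,0,-8,0,0,174],[0,0,0,-10,0,0,174]]

```text
time: 5.75
position: [0.6457, -0.1175, 0.0429]
tcp_rot: [-179.8, -0.2, 86.7]
contact_force: [-2.5, 11.1, 4.1]
width: 0.0301
grasp_force: 5.5
```

```bash
python3 - <<'E'
from h import *
w=cam("scene");s=env.sense();print(s["position"],s["contact_force"])
cv2.imwrite("pics/sc3.png",cv2.resize(w[0][190:360,110:320],None,fx=3.5,fy=3.5,interpolation=cv2.INTER_CUBIC)[:,:,::-1])
E
```

```text
[ 0.64569546 -0.11743284  0.04290018] [-2.36678676  9.24305536  3.06328631]
```

View pics/sc3.png

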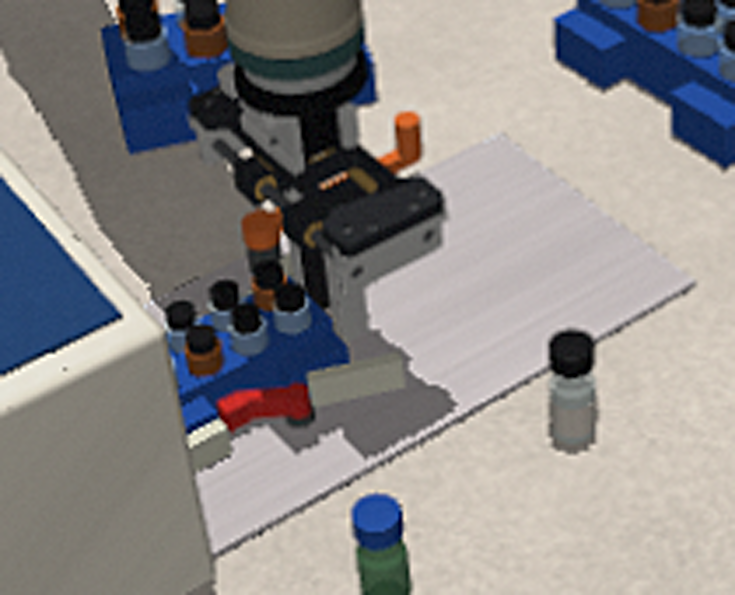

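The rack is nearly home, with the red pawl at crop (265,400) still beside the rear lug. I'll push on gently until I feel the end stop.

Call:
servo_tool:
  commands:
    - [[0,0,0,-1,0,0,174],[0,0,0,-2,0,0,174],[0,0,0,-3,0,0,174],[0,0,0,-4,0,0,174],[0,0,0,-5,0,0,174]]

```text
time: 6.3
position: [0.6455, -0.1177, 0.0429]
tcp_rot: [-179.7, -0.6, 86.8]
contact_force: [-3.2, 18.4, 5.4]
width: 0.0299
grasp_force: 8.3
```

Call:
servo_tool:
  commands:
    - [[0,0,0,-1,0,0,174],[0,0,0,-2,0,0,174],[0,0,0,-3,0,0,174],[0,0,0,-4,0,0,174],[0,0,0,-4,0,0,174]]

```text
time: 6.8
position: [0.645, -0.118, 0.0429]
tcp_rot: [-179.7, -0.8, 86.9]
contact_force: [-3.3, 20.2, 6.6]
width: 0.0299
grasp_force: 10.4
```

Movement has stopped at 20 N, which matches the end-stop position. I'll back off, rise and check the pawl before touching the keeper.

Call:
servo_tool:
  commands:
    - [[0,0,0,10,0,0,174],[0,0,0,40,0,0,174],[0,0,0,80,0,-15,174],[0,0,0,110,-30,-60,140],[0,0,0,140,-60,-100,120]]

```text
time: 7.3
position: [0.6042, 0.0017, 0.1295]
tcp_rot: [-180.0, 0.2, 86.6]
contact_force: [0.5, -0.2, 1.3]
width: 0.0424
grasp_force: 0.0
```

```bash
python3 - <<'E'
from h import *
s=env.sense();print(s["position"],s["tcp_rot"],s["contact_force"])
w=cam("wrist");q=cam("scene");r=cam("side")
a=cv2.resize(q[0][240:340,130:265],None,fx=2.9,fy=2.9,interpolation=cv2.INTER_CUBIC)
b=cv2.resize(r[0][110:210,225:360],None,fx=2.9,fy=2.9,interpolation=cv2.INTER_CUBIC)
c=cv2.resize(w[0][120:420,:],None,fx=1.3,fy=.95)
o=np.zeros((a.shape[0]+c.shape[0],790,3),np.uint8);o[:a.shape[0],:a.shape[1]]=a;o[:b.shape[0],400:400+b.shape[1]]=b[:,:390];o[a.shape[0]:,:c.shape[1]]=c
cv2.imwrite("pics/c4.png",o[:600,:,::-1])
for n,x in(("scene",q),("side",r),("wrist",w)):
    m=cv2.inRange(cv2.cvtColor(x[0],cv2.COLOR_RGB2HSV),(6,200,100),(14,255,255))
    k,l,st,ce=cv2.connectedComponentsWithStats(m)
    for i in range(1,k):
        if st[i,4]>15: print(n,st[i],onplane(x[2],[ce[i]],.056)[0].round(3))
E
```

```text
[0.60415682 0.0016778  0.12947011] [-1.79997384e+02  1.51726794e-01  8.66426038e+01] [ 0.52889582 -0.22525959  1.26850396]
scene [180 222  50  39 247] [ 0.574 -0.052  0.056]
side [357  16   9   3  16] [ 0.5   -0.939  0.056]
side [346  24  27  19 326] [ 0.5   -0.801  0.056]
side [318 154   8  11  63] [ 0.557 -0.084  0.056]
wrist [203 218  20  31 344] [0.559 0.006 0.056]
wrist [229 326   6   6  27] [ 0.564 -0.072  0.056]
wrist [224 369  14   4  44] [ 0.56  -0.11   0.056]
```

View pics/c4.png

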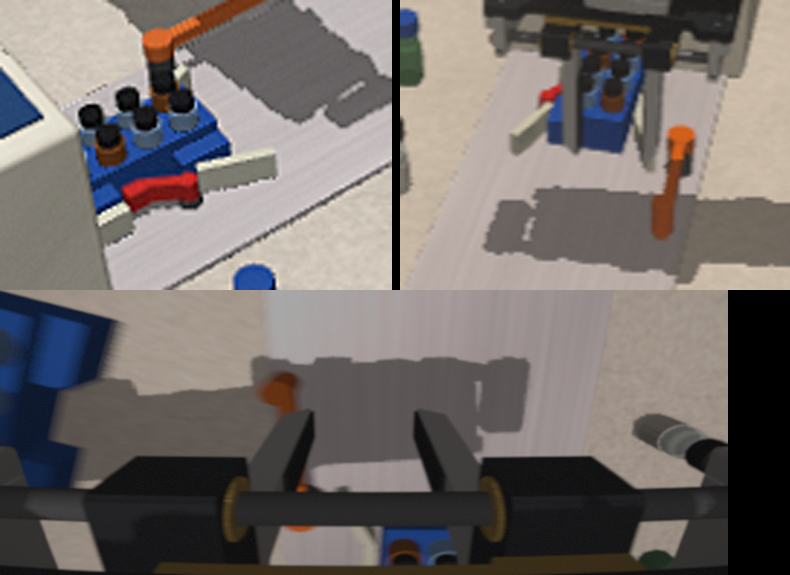

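```bash
python3 - <<'E'
from h import *
import pickle
a=pickle.load(open("scene0.pkl","rb"));b=cam("scene");s0=pickle.load(open("side0.pkl","rb"))
M=[cv2.inRange(cv2.cvtColor(x[0],cv2.COLOR_RGB2HSV),(0,150,60),(5,255,255))[280:330,150:230] for x in(a,b)]
for m in M:
    ys,xs=np.nonzero(m);print(len(xs),xs.min()+150,xs.max()+150,ys.min()+280,ys.max()+280)
    print([(int(x+150),int(ys[xs==x].min()+280)) for x in range(xs.min(),xs.max()+1,3) if (xs==x).any()])
print("iou",(M[0]&M[1]>0).sum()/((M[0]|M[1])>0).sum())
# rack rear top edge now, bay x
im=b[0];p=b[2];b0=np.array([.6448,-.158]);B=np.array([[-.058,-.998],[.998,-.058]])
uv=np.array([[130+228/2.9,240+138/2.9],[130+165/2.9,240+98/2.9]])
print("rear blk corner(+y side, top)",(onplane(p,uv[:1],.042)[:,:2]-b0)@B.T, "lug rear",(onplane(p,[[130+231/2.9,240+150/2.9]],.032)[:,:2]-b0)@B.T)
E
```

```text
205 172 198 300 312
[(172, 305), (175, 303), (178, 302), (181, 302), (184, 302), (187, 301), (190, 301), (193, 300), (196, 300)]
200 173 198 300 312
[(173, 304), (176, 304), (179, 302), (182, 302), (185, 302), (188, 301), (191, 301), (194, 300), (197, 301)]
iou 0.9471153846153846
rear blk corner(+y side, top) [[-0.02673389  0.03723785]] lug rear [[-0.02658297  0.03968815]]
```

The pawl silhouette matches its rest shape (IoU 0.95) and the rack's rear end is at feeder x ≈ -27 mm, so it has clicked home. Next is the keeper knob, at about (0.562, 0.012).

Call:
servo_tool:
  commands:
    - [[0,0,0,0,0,0,120]]

```text
time: 7.6
position: [0.6047, -0.0, 0.1287]
tcp_rot: [-180.0, 0.1, 86.5]
contact_force: [-0.1, 0.1, 0.1]
width: 0.0502
grasp_force: 0.0
```

Call:
servo_tool:
  commands:
    - [[0,0,0,9,-43,0,120],[0,0,0,9.5,-43,15,120],[0,0,0,9.5,-43,35,120],[0,0,0,9.5,-43,53,120],[0,0,0,9.5,-43,53,120]]

```text
time: 8.1
position: [0.5602, 0.0125, 0.0731]
tcp_rot: [-179.7, 0.1, 86.5]
contact_force: [-1.0, -0.8, -0.2]
width: 0.0496
grasp_force: 0.0
```

Call:
servo_tool:
  commands:
    - [[0,0,0,0,0,0,255],[0,0,0,0,0,0,255],[0,0,0,0,0,0,255],[0,0,0,0,0,0,255],[0,0,0,0,0,0,255]]
  squeeze: 6

```text
time: 8.6
position: [0.5625, 0.0147, 0.0771]
tcp_rot: [179.9, -0.0, 86.7]
contact_force: [-0.1, 0.5, 1.3]
width: 0.0176
grasp_force: 6.0
```

Call:
servo_tool:
  commands:
    - [[0,0,0,-1,18,0,255],[0,0,0,-4,36,0,255],[0,0,0,-10.5,53,0,255],[0,0,0,-19,69,0,255],[0,0,0,-30,83,0,255]]

```text
time: 9.1
position: [0.6434, -0.019, 0.0767]
tcp_rot: [-180.0, -0.1, 86.7]
contact_force: [-0.8, 1.2, 1.4]
width: 0.0177
grasp_force: 6.0
```

Call:
servo_tool:
  commands:
    - [[0,0,0,-13,12.5,0,255],[0,0,0,-27.5,23,0,255],[0,0,0,-43.5,31.5,0,255],[0,0,0,-54.5,35.5,0,255],[0,0,0,-66.5,38.5,0,255]]

```text
time: 9.6
position: [0.678, -0.089, 0.0766]
tcp_rot: [180.0, -0.0, 86.7]
contact_force: [-0.3, 2.0, 0.6]
width: 0.0179
grasp_force: 6.0
```

Call:
servo_tool:
  commands:
    - [[0,0,0,-6,1,0,255],[0,0,0,-12,2,0,255],[0,0,0,-18,2.5,0,255],[0,0,0,-23,2.5,0,255],[0,0,0,-27,2.5,0,255]]

```text
time: 10.1
position: [0.6792, -0.1159, 0.0767]
tcp_rot: [179.9, -0.0, 86.7]
contact_force: [2.8, 0.2, -0.2]
width: 0.0175
grasp_force: 6.0
```

Call:
servo_tool:
  commands:
    - [[0,0,0,-1,0,0,255],[0,0,0,-2,0,0,255],[0,0,0,-3,0,0,255],[0,0,0,-3,0,0,255]]

```text
time: 10.5
position: [0.6791, -0.1176, 0.0767]
tcp_rot: [179.9, -0.1, 86.7]
contact_force: [3.6, 3.2, 1.0]
width: 0.0178
grasp_force: 6.0
```

Call:
servo_tool:
  commands:
    - [[0,0,0,-2,0,0,255],[0,0,0,-4,0,0,255],[0,0,0,-6,0,0,255],[0,0,0,-6,0,0,255]]

```text
time: 10.9
position: [0.679, -0.1199, 0.0766]
tcp_rot: [180.0, -0.3, 86.8]
contact_force: [3.7, 7.8, 0.3]
width: 0.0179
grasp_force: 6.0
```

The force has risen to 8 N against a 0.5 N brake, so the arm is at its stop. I'll release and rise.

Call:
servo_tool:
  commands:
    - [[0,0,0,0,0,0,130],[0,0,0,0,0,0,130],[0,0,0,0,0,0,130],[0,0,0,0,0,-20,130],[0,0,0,0,0,-60,130]]

```text
time: 11.4
position: [0.6748, -0.1254, 0.1336]
tcp_rot: [-179.5, 0.0, 86.6]
contact_force: [-0.4, 0.6, -0.6]
width: 0.0455
grasp_force: 0.0
```

Call:
servo_tool:
  commands:
    - [[0,0,0,40,-10,-40,130],[0,0,0,85,-20,-80,130],[0,0,0,130,-20,-120,130],[0,0,0,150,-20,-120,130],[0,0,0,150,-20,-120,130]]

```text
time: 11.9
position: [0.6682, 0.0346, 0.2601]
tcp_rot: [179.7, -0.3, 87.2]
contact_force: [0.0, 0.2, -0.9]
width: 0.046
grasp_force: 0.0
```

```bash
python3 - <<'E'
from h import *
s=env.sense();print(s["position"],s["contact_force"])
q=cam("scene");r=cam("side")
a=cv2.resize(q[0][230:340,130:265],None,fx=2.9,fy=2.9,interpolation=cv2.INTER_CUBIC)
b=cv2.resize(r[0][110:220,225:360],None,fx=2.9,fy=2.9,interpolation=cv2.INTER_CUBIC)
cv2.imwrite("pics/c5.png",np.hstack([a,b])[:,:,::-1])
m=cv2.inRange(cv2.cvtColor(q[0],cv2.COLOR_RGB2HSV),(0,150,60),(5,255,255))[280:330,150:230]
ys,xs=np.nonzero(m);print(len(xs),xs.min()+150,xs.max()+150,ys.min()+280,ys.max()+280)
P=[.562,-.109]
for nm,qq in(("0",0),(".1",.1)):
    k=np.array(P)+.12*(np.cos(qq)*np.array([.998,-.058])+np.sin(qq)*np.array([.058,.998]))
    for n,x,o in(("scene",q,(130,230)),("side",r,(225,110))): print(nm,n,((proj(x[2],[*k,.068])-o)*2.9+(391.5*(n=="side"),0)).round())
E
```

```text
[0.6682026  0.03464363 0.26013084] [ 0.02321742  0.23739351 -0.86044389]
203 173 198 300 312
0 scene [[243. 128.]]
0 side [[530.  93.]]
.1 scene [[256. 120.]]
.1 side [[527. 101.]]
```

View pics/c5.png

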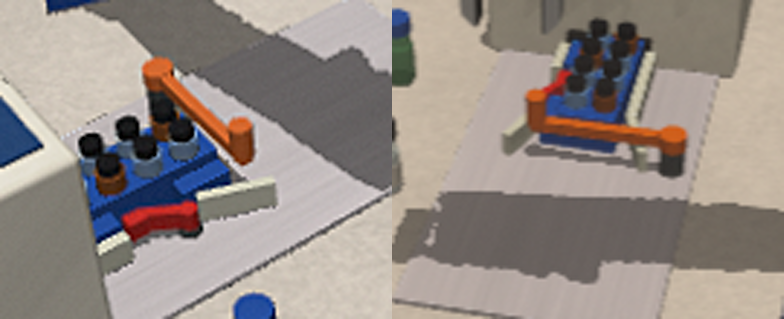

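The keeper lies square across the lane. Its knob is at crop (240,124), where the fully shut position predicts (243,128). The pawl is at rest and the rack is home, so I'm handing in.

```bash
python3 -c "
from workcell import ticket
print(ticket.close_job())"
```

```text
the job is handed in; nothing more can be done
None
```

The rack is home against the end stop with the pawl clicked into its gap, the keeper arm is shut behind it, and the job was handed in at about 12 s of the 54 s allowed; the hand-in returned no verdict.

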